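# Prise the snap-in cover off the reset box and press the reset button

### The job

The grey reset box has a snap-in cover lying flush in its top. Put the pry lever's blade through the notch in the box's end wall, bear it on the notch and prise the cover's end up until its catches let go, then lift the cover off and lay it and the lever flat on the worktop, without dropping or flinging either. Then press the reset button inside the box fully down and let it come back up, leaving the spanner, the tyre gauge and the wheel nut alone.

Things in the scene. Friction and masses are not known exactly. Their poses are not given: they have to be found in the camera images.
- reset_box: grey box fixed to the worktop, 112 (x) x 80 (y) x 90 mm high, lugs 5 mm high reach 54 mm to either side, a black cable gland stands out 24 mm at the +x end. Origin: centre of the underside, z up. A well 86 x 55.5 mm in its top (x -42 to +44 mm) holds the cover; side walls 12 mm thick. The -x end wall is 14 mm thick, with a notch 30 mm wide and 11 mm deep, open at the top
- notch (a point): middle of the outer edge of the notch's floor, on the outer face of the box's -x end wall, 79 mm above the worktop: where the lever goes in along the box's +x and bears. Axes as the box. The cover's edge begins 14 mm farther along +x; the underside of its plate is 6 mm above this floor when snapped in. The space under it is free for 35 mm
- cover: plain aluminium cover, 84 (x) x 54 (y) x 18 mm, 0.1 kg: a 5 mm plate on two side skirts (outer faces 47 mm apart), ends open. Origin: centre of its underside, z up; snapped in, its axes are the box's, its origin 72 mm above the worktop, its top flush with the rim. Spring catches in the side walls hold its -x end
- cover_edge (a point): middle of the upper edge of the cover's notch end (-x end), level with the box's rim (90 mm) when snapped in. This end must rise about 7 mm to pass the catches, which then hold it up, about 10 mm proud of the rim
- pry_lever: loose pry lever, 190 mm along its x, 0.16 kg: black handle 100 x 20 x 24 mm (24 high as it lies) from x -95 to +5 mm, then a flat steel blade 14 mm wide and 4 mm thick (3 mm over the last 12 mm) to x +95 mm, its mid-thickness 12 mm above the underside. Origin: underside, mid-length, z up, +x to the tip
- lever_tip (a point): end of the lever's blade, middle of its thickness
- lever_grip (a point): middle of the lever's handle, 140 mm behind the tip, 12 mm above the underside: where to grip it; the sides are 20 mm apart
- reset_button (a joint): travel of the round reset button in the well under the cover, pressed straight down: 0 up, 0.006 m fully down, a spring of about 5 N brings it back
- reset_button_top (a point): centre of the button's top (26 mm diameter), below the rim, 18 mm to the +x side of the box's centre
- spanner: loose steel spanner 27 x 167 x 9 mm, origin under its middle; leave alone
- gauge: loose black tyre gauge 93 x 124 x 23 mm, origin under its middle; leave alone
- nut: loose wheel nut 25 x 25 x 32 mm standing on the worktop, origin under its middle; leave alone

How it is judged:
By the outcome, as a careful person would: the job done as asked, in the order asked, and still so for the second after the job is handed in, with the robot touching nothing.
It also fails if it takes over 66 s, if anything falls off the work surface, if the arm or the gripper's body presses on something with over 40 N, if the wrist force passes 120 N, or if a joint passes its speed limit or range.

### The arm

A 6-joint arm with a two-finger parallel gripper is mounted at the origin on a cart in front of the work surface, level with it; the furniture and walls round the work are solid. World frame = base frame: x ahead of the robot, y to its left, z up, the work surface at z = 0. Lengths are in mm, angles in rad, forces in N, time in s.
With the tool pointing down it reaches from about 350 to 975 mm from the base axis. Payload 7.1 kg.
Tool frame: the origin (TCP) lies midway between the tips of the shut fingers; the grasp point (between the pads) lies 19 mm behind it; z points along the fingers, y is the line along which they close (so a half turn about z gives the same grasp; the last joint's range is limited). The gripper opens to 88 mm and grips with 3 to 60 N. Pads are 20 mm wide; open, the fingers measure 115 mm over their backs; the gripper's body (75 mm by 178 mm) begins 61 mm behind the grasp point.
Start: joints at [1.257, 0.423, 1.63, -0, 1.089, -0.019], TCP at [181.561, 598.03, 222.675] pointing down, gripper open.
Joint ranges: [-3, 3], [-0.9, 2.11], [0.09, 2.58], [-1.31, 4.45], [0.11, 2.69], [-2.54, 2.54]. Speed limits (rad/s): [2.39, 2.39, 3.01, 3.14, 3.14, 3.14].

### API

Orientations are given as [roll, pitch, yaw] about the fixed x, y, z axes, in that order (R = Rz(yaw) Ry(pitch) Rx(roll)).
In Python, from workcell import * gives the robot as it stands.
- The arm moves only by the tool carry_out, never from a script. Its argument "plan" is a list that holds one entry, the list of rows, each a list of 7 numbers: the finger opening in m, from 0 to 0.0878, then the shift along the tool's x, y, z in m, then the turn, a rotation vector about the tool's x, y, z in rad. In form: [[[grip, dx, dy, dz, wx, wy, wz], ...]]. A call has 1 to 20 rows; each row is the pose to reach, as a shift and turn from the pose commanded when the call began, along the tool's axes at that moment; what a row does not reach only later rows make up. A row lasts 1/12 s, in which the tool goes at most 41.7 mm and 7.16 degrees, less where a joint would pass 70% of its speed; a pose out of reach is approached as far as the arm can. A call with a gripper value outside its range is refused whole. The fingers move at their own pace and stop on an object; the grip force is fixed at half the most. Time passes only in rows, so rows that repeat a pose let the fingers close. It gives the time, the measured TCP pose, the force, the opening and the grip force at its end, in the units of the state.
- read_state(): the state, without advancing time (a new reading comes with each control period).
- snapshot(name): name is "scene" or "top"; returns (picture, depth): 400x640x3 uint8, red, green, blue; 400x640 float32, mm along the optical axis (not along the pixel's ray), 0 where there is no reading.
- camera_model(name): a dict with "intrinsics" (3x3 intrinsics, pixels), "view" (4x4, takes a point from world to camera coordinates). Camera axes: x right, y down, z forward; pixel columns grow to the right and rows downward; lengths in mm; the calibration is good to about 2 mm. A picture is of the moment at which its call begins. camera_model takes no time and is no camera call.
- sign_off(): hands the job in; it is judged then, once.
The state is a dict: "time_s": time; "q": joint angles; "qd": joint speeds; "tau": joint torques, N m; "ee_pos": TCP position; "ee_rot": TCP orientation; "force": force on the tool from outside, world axes, zero at the start; "wrist_torque": the same for the moment, N m; "finger_gap": finger opening in mm; "grasp_force": force on a finger pad.
Only numpy, scipy, OpenCV 4.12 (cv2) and the standard library are available. Lean on these libraries where they do the work, as an engineer would, in place of code of your own. Each camera call takes 0.05 s, during which the arm holds its last target. There are 200 camera calls.

## Working session

There is one attempt and no reset: what is moved stays moved. The work goes in short steps, Python scripts to look and compute and a tool call to move; the robot and the scene stay as the last step left them, time stands still between calls to the robot, and variables do not carry over. Pictures are saved under pics/ and viewed, at most 10 in all, crops included, and the job is handed in when it is done.

Besides the shell and the picture viewer there is one more tool, called after ">>>" by a JSON object that holds its "api" and its "payload". carry_out: Moves the arm, as the interface text tells. Its arguments: {"type":"object","properties":{"plan":{"type":"array"}},"required":["plan"]}

```bash
ls; mkdir -p pics
python3 - <<'E'
from workcell import *
import cv2,numpy as np
for n in("scene","top"):
    p,d=snapshot(n); np.savez(f"{n}0.npz",p=p,d=d)
    cv2.imwrite(f"pics/{n}0.png",p[:,:,::-1])
    m=camera_model(n);print(n,m["intrinsics"],np.round(m["view"],4).tolist())
s=read_state();print(s)
E
```

```text
pics
scene [[406.13720423   0.         319.8416159 ]
 [  0.         406.13720423 198.13389416]
 [  0.           0.           1.        ]] [[0.8608, -0.509, 0.003, -375.3132], [-0.2994, -0.5111, -0.8057, 312.2715], [0.4116, 0.6926, -0.5923, 589.3569], [0.0, 0.0, 0.0, 1.0]]
top [[367.0679795    0.         322.21167926]
 [  0.         367.0679795  204.8691724 ]
 [  0.           0.           1.        ]] [[0.0188, -0.9997, 0.0139, 147.8635], [-0.9943, -0.0202, -0.1047, 549.2087], [0.105, -0.0118, -0.9944, 884.2176], [0.0, 0.0, 0.0, 1.0]]
{'time_s': 0.1, 'q': array([ 1.25700336e+00,  4.23724455e-01,  1.63059491e+00,  2.36914135e-05,
        1.08862266e+00, -1.89730284e-02]), 'qd': array([-0.00141542, -0.00071635, -0.00110657, -0.00024689, -0.00031206,
        0.00030025]), 'tau': array([-1.08114477e-04, -5.45607698e+01, -2.74324840e+01,  6.45462074e-02,
        1.86884223e-02, -4.83477066e-06]), 'ee_pos': array([181.40384436, 597.57399389, 222.01172815]), 'ee_rot': array([-3.14024392e+00, -4.65718642e-05,  2.84676168e+00]), 'force': array([ 1.12244887, -0.02056943, -0.05888461]), 'wrist_torque': array([-0.01430506,  0.00158942, -0.00772261]), 'grasp_force': 0.0, 'finger_gap': 87.79174480400799}
```

View pics/scene0.png

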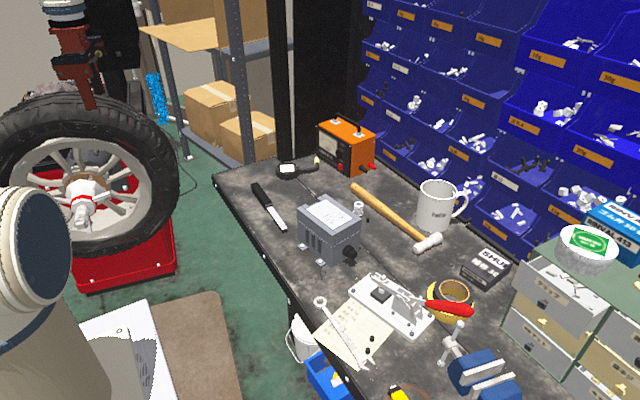

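View pics/top0.png

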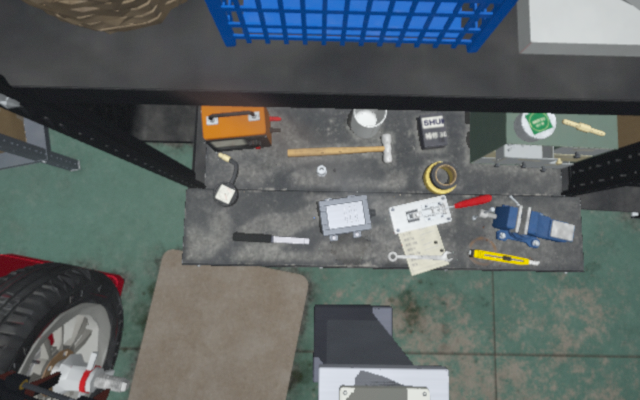

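The scene view shows the box at (328,225) with its gland at (350,253), and the lever at (250..287, 185..232). In the top view the box is at (345,215) with its gland to the right, and the lever runs from its handle at (233,238) to its tip at (309,241). The box's +x is therefore about world -y.

```bash
cat > h.py <<'E'
from workcell import *
import cv2,numpy as np
def ray(n,u,v):
    m=camera_model(n);K=m["intrinsics"];V=np.array(m["view"]);R=V[:3,:3];t=V[:3,3]
    d=R.T@np.linalg.solve(K,[u,v,1]);return -R.T@t,d
def onz(n,u,v,z):
    o,d=ray(n,u,v);return o+d*(z-o[2])/d[2]
def tri(a,b):
    (o1,d1),(o2,d2)=ray("scene",*a),ray("top",*b)
    d1/=np.linalg.norm(d1);d2/=np.linalg.norm(d2)
    s=np.linalg.lstsq(np.c_[d1,-d2],o2-o1,rcond=None)[0]
    p,q=o1+d1*s[0],o2+d2*s[1];return (p+q)/2,np.linalg.norm(p-q)
def cloud(n,d):
    v,u=np.mgrid[:d.shape[0],:d.shape[1]];m=camera_model(n);K=m["intrinsics"];V=np.array(m["view"])
    c=np.stack([(u-K[0,2])/K[0,0]*d,(v-K[1,2])/K[1,1]*d,d],-1)
    return (c-V[:3,3])@V[:3,:3]
def crop(p,x0,y0,x1,y1,s,f):
    cv2.imwrite(f,cv2.resize(p[y0:y1,x0:x1,::-1],None,fx=s,fy=s,interpolation=cv2.INTER_CUBIC))
E
python3 - <<'E'
from h import *
a=np.load("scene0.npz");b=np.load("top0.npz")
A=cv2.resize(a['p'][165:275,240:380],None,fx=5,fy=5,interpolation=cv2.INTER_CUBIC)
B=cv2.resize(b['p'][180:270,220:400],None,fx=4.4,fy=4.4,interpolation=cv2.INTER_CUBIC)
cv2.imwrite("pics/s1.png",A[:,:,::-1]);cv2.imwrite("pics/t1.png",B[:,:,::-1])
for n,z in(("scene",a),("top",b)):
    P=cloud(n,z['d'])
    ok=z['d']>0
    for lo,hi in((85,95),(8,30)):
        m=ok&(P[...,2]>lo)&(P[...,2]<hi)&(P[...,0]>380)&(P[...,0]<620)&(P[...,1]>0)&(P[...,1]<500)
        k,l,st,c=cv2.connectedComponentsWithStats(m.astype(np.uint8))
        for i in range(1,k):
            if st[i,4]>40:
                Q=P[l==i];print(n,lo,st[i],np.round(np.median(Q,0),1),[np.round(x,3) for x in cv2.minAreaRect(Q[:,:2].astype(np.float32))])
E
```

```text
scene 85 [ 296  194   66   44 1396] [515.8  98.7  89.5] [array([517.364, 106.841]), array([ 81.606, 114.738]), np.float64(9.25)]
scene 8 [275 149  33  30 398] [574.  399.2  18.8] [array([569.49 , 429.536]), array([ 75.564, 125.571]), np.float64(13.526)]
scene 8 [251 183  36  48 425] [457.7 289.2  17.4] [array([459.444, 284.816]), array([191.15 ,  20.819]), np.float64(88.464)]
scene 8 [297 230  60  36 379] [483.6  71.   19.9] [array([487.732,  83.506]), array([ 37.002, 142.372]), np.float64(28.126)]
top 85 [ 319  195   53   40 1541] [519.9 104.   89.5] [array([518.859, 106.353]), array([ 79.97 , 111.707]), np.float64(9.469)]
top 8 [213 175  26  32 539] [572.2 400.2  19.1] [array([578.338, 403.647]), array([76.74, 60.91]), np.float64(7.509)]
top 8 [233 232  77  12 528] [461.2 298.1  21.1] [array([460.984, 283.865]), array([188.169,  20.323]), np.float64(87.343)]
```

View pics/s1.png

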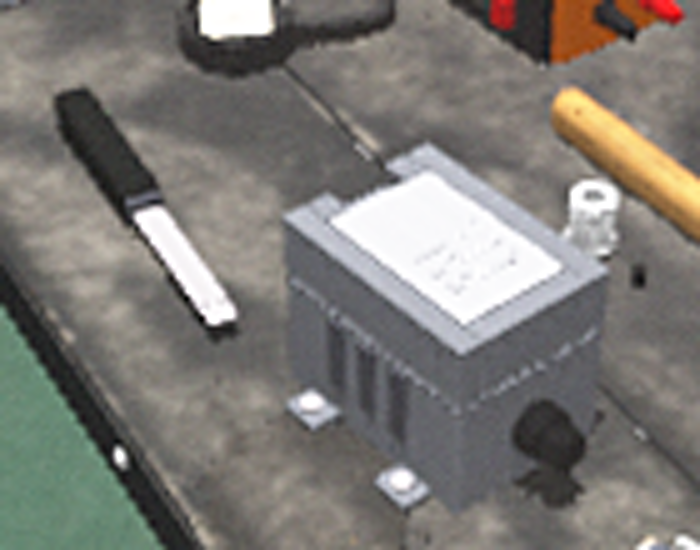

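View pics/t1.png

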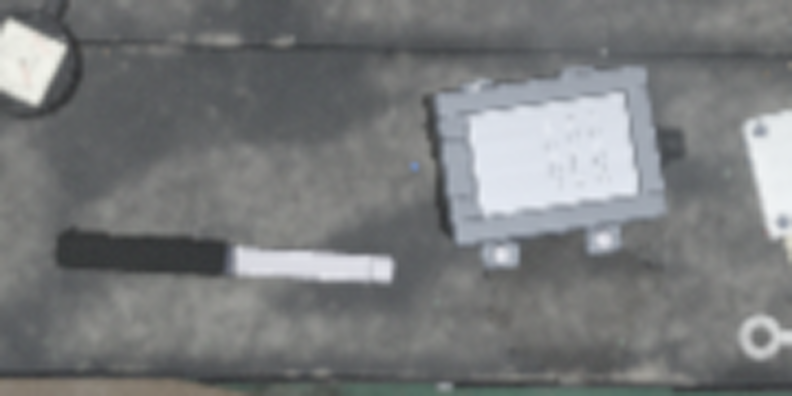

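The crops show the box's top rim square-on, with its near -x corner at about (297,207) in the scene and (323,235) in the top view. The notch is at the -x end, facing the lever. The lever's tip is at (284,229) and (309,241); its handle end is at (254,184) and (233,237).

```bash
cat >> h.py <<'E'
from scipy.spatial.transform import Rotation as Ro
import json,os
C="cmd.json"
def cmd():
    c=json.load(open(C));return np.array(c[0]),Ro.from_quat(c[1])
def put(p,r): json.dump([list(map(float,p)),list(map(float,r.as_quat()))],open(C,"w"))
def rot(yaw,tilt=0):   # tool down; yaw deg; tilt deg: lifts the lever tip (turn about tool y)
    return Ro.from_euler("xyz",[180,0,yaw],degrees=True)*Ro.from_rotvec([0,np.radians(tilt),0])
def row(g,p,r):        # row that takes the commanded pose to p (mm), r
    p0,r0=cmd();d=r0.inv().apply(np.array(p)-p0)/1000;w=(r0.inv()*r).as_rotvec()
    print([g]+[round(float(x),4) for x in d]+[round(float(x),4) for x in w])
def did(rw):           # record the last row sent
    p0,r0=cmd();put(p0+r0.apply(np.array(rw[1:4])*1000),r0*Ro.from_rotvec(rw[4:7]))
def st():
    s=read_state();p,r=cmd();print(round(s['time_s'],2),'ee',np.round(s['ee_pos'],1),'err',np.round(s['ee_pos']-p,1),'rot',np.round(np.degrees(s['ee_rot']),1),'F',np.round(s['force'],1),'M',np.round(s['wrist_torque'],2),'gap',round(s['finger_gap'],1),'gf',round(s['grasp_force'],1),'q',np.round(s['q'],2))
E
python3 - <<'E'
from h import *
for nm,a,b in(("corner",(297,207.4),(323.4,235.2)),("tip",(284.6,229),(309.3,241.2)),("hend",(254.4,184),(233.2,236.8))):
    p,e=tri(a,b);print(nm,np.round(p,1),round(e,1))
b=np.load("top0.npz");a=np.load("scene0.npz")
P=cloud("top",b['d']);m=(b['d']>0)&(P[...,2]>300);Q=P[m];print("high",Q.min(0),Q.max(0),np.percentile(Q[:,2],[1,10,50]), Q[(abs(Q[:,1]-200)<200)].min(0))
for n,z in(("scene",a),("top",b)):
    P=cloud(n,z['d']);m=(z['d']>0)&(P[...,2]>25)&(P[...,0]>300)&(P[...,0]<650)&(P[...,1]>-150)&(P[...,1]<600)
    k,l,s,c=cv2.connectedComponentsWithStats(m.astype(np.uint8))
    for i in range(1,k):
        if s[i,4]>25:print(n,np.round(P[l==i].min(0)),np.round(P[l==i].max(0)))
put([181.561,598.03,222.675],Ro.from_euler("xyz",read_state()['ee_rot']))
row(.0878,[462,329,150],rot(88));row(.0878,[462,329,60],rot(88));st()
E
```

```text
corner [470.9 154.7  90.6] 2.7
tip [456.3 188.7  13.4] 0.9
hend [464.4 376.6  20.6] 2.7
high [ 193.51949492 -171.4729123   300.20565782] [689.24846532 666.01206788 688.16602312] [321.85388173 572.16662324 599.44443727] [5.92061468e+02 5.25369324e-04 5.58699507e+02]
scene [586. 454.  25.] [636. 513. 423.]
scene [469.  26.  25.] [566. 167.  93.]
scene [623. 151.  25.] [644. 171.  33.]
scene [ 512. -150.   25.] [555. -46.  71.]
scene [ 590. -149.   25.] [ 650. -104.   45.]
top [ 582. -150.   25.] [650. 508. 678.]
top [627. -65. 682.] [634. -55. 688.]
top [626. 153.  25.] [647. 171.  35.]
top [ 590. -149.   25.] [ 650. -102.   47.]
top [471.  28.  25.] [565. 167.  96.]
top [ 513. -149.   25.] [556. -48.  73.]
[0.0878, -0.3465, -0.1758, 0.0729, -0.0012, 0.0008, 1.3109]
[0.0878, -0.3465, -0.1757, 0.1629, -0.0012, 0.0008, 1.3109]
0.1 ee [181.4 597.6 222. ] err [-0.2 -0.5 -0.7] rot [-179.9   -0.   163.1] F [ 1.1 -0.  -0.1] M [-0.01  0.   -0.01] gap 87.8 gf 0.0 q [ 1.26  0.42  1.63  0.    1.09 -0.02]
```

>>> {"api": "carry_out", "payload": {"plan": [[[0.0878, -0.3465, -0.1757, 0.06, 0, 0, 1.31], [0.0878, -0.3465, -0.1757, 0.06, 0, 0, 1.31], [0.0878, -0.3465, -0.1757, 0.06, 0, 0, 1.31], [0.0878, -0.3465, -0.1757, 0.06, 0, 0, 1.31], [0.0878, -0.3465, -0.1757, 0.06, 0, 0, 1.31], [0.0878, -0.3465, -0.1757, 0.06, 0, 0, 1.31], [0.0878, -0.3465, -0.1757, 0.06, 0, 0, 1.31], [0.0878, -0.3465, -0.1757, 0.06, 0, 0, 1.31], [0.0878, -0.3465, -0.1757, 0.06, 0, 0, 1.31], [0.0878, -0.3465, -0.1757, 0.06, 0, 0, 1.31], [0.0878, -0.3465, -0.1757, 0.06, 0, 0, 1.31], [0.0878, -0.3465, -0.1757, 0.16, 0, 0, 1.31], [0.0878, -0.3465, -0.1757, 0.16, 0, 0, 1.31], [0.0878, -0.3465, -0.1757, 0.16, 0, 0, 1.31], [0.0878, -0.3465, -0.1757, 0.16, 0, 0, 1.31], [0.0878, -0.3465, -0.1757, 0.16, 0, 0, 1.31], [0.0878, -0.3465, -0.1757, 0.16, 0, 0, 1.31]]]}}

```text
time_s: 1.52
ee_pos: [462.8, 329.8, 63.7]
ee_rot: [3.14, -0.001, 1.537]
force: [0.4, 0.5, 1.0]
finger_gap: 87.9
grasp_force: 0.0
```

Run:
```python
from h import *
put([181.561,598.03,222.675],Ro.from_euler("xyz",[np.pi,0,2.8468]))
did([0.0878, -0.3465, -0.1757, 0.16, 0, 0, 1.31]);st()
p,r=cmd();print(p,r.as_euler("xyz",degrees=True))
row(.0878,[462.2,328.5,4],rot(87.8))
x,d=snapshot("top");crop(x,200,170,400,290,4,"pics/t2.png")
```

```text
1.52 ee [462.8 329.8  63.7] err [0.8 0.6 1.1] rot [ 1.799e+02 -1.000e-01  8.810e+01] F [0.4 0.5 1. ] M [-0.04  0.13 -0.03] gap 87.9 gf 0.0 q [ 0.6   0.57  1.85 -0.    0.73  0.63]
[462.06569001 329.23666139  62.675     ] [-180.            0.           88.05215396]
[0.0878, -0.0007, 0.0002, 0.0587, -0.0, -0.0, 0.0044]
```

View pics/t2.png

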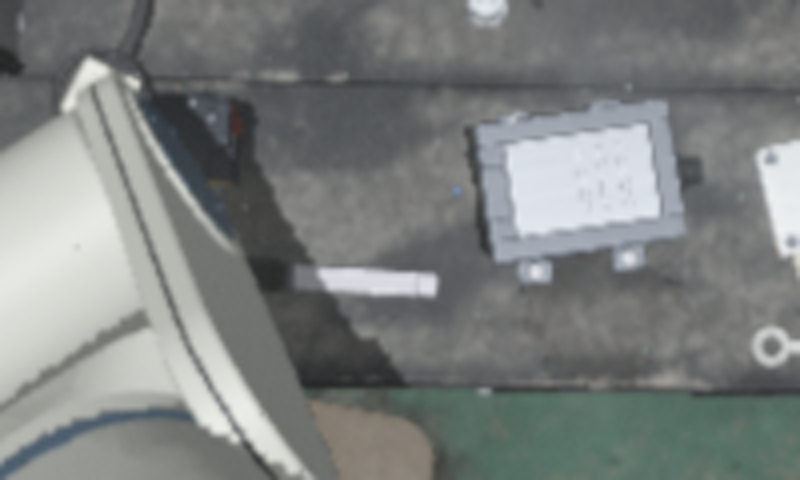

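The arm is above the handle, hiding it, while the blade at (290..437, 280) and the box at (580,180) stay clear. Next I go down and close.

>>> {"api": "carry_out", "payload": {"plan": [[[0.06, -0.0007, 0, 0.03, 0, 0, 0.004], [0.06, -0.0007, 0, 0.045, 0, 0, 0.004], [0.05, -0.0007, 0, 0.055, 0, 0, 0.004], [0.05, -0.0007, 0, 0.059, 0, 0, 0.004], [0.05, -0.0007, 0, 0.059, 0, 0, 0.004], [0.05, -0.0007, 0, 0.059, 0, 0, 0.004], [0.03, -0.0007, 0, 0.059, 0, 0, 0.004], [0.02, -0.0007, 0, 0.059, 0, 0, 0.004], [0.0, -0.0007, 0, 0.059, 0, 0, 0.004], [0.0, -0.0007, 0, 0.059, 0, 0, 0.004], [0.0, -0.0007, 0, 0.059, 0, 0, 0.004], [0.0, -0.0007, 0, 0.059, 0, 0, 0.004], [0.0, -0.0007, 0, 0.059, 0, 0, 0.004], [0.0, -0.0007, 0, 0.059, 0, 0, 0.004], [0.0, -0.0007, 0, 0.059, 0, 0, 0.004], [0.0, -0.0007, 0, 0.059, 0, 0, 0.004]]]}}

```text
time_s: 2.9
ee_pos: [462.2, 328.6, 4.0]
ee_rot: [3.141, -0.0, 1.533]
force: [-0.9, -0.7, 5.0]
finger_gap: 19.7
grasp_force: 30.0
```

```bash
cat >> h.py <<'E'
BA=-80.65; BC=np.array([518.1,106.6])
bx=np.array([np.cos(np.radians(BA)),np.sin(np.radians(BA))]); by=np.array([-bx[1],bx[0]])
NO=np.r_[BC-56*bx,79]
YAW=BA+180
OX,OZ=140.,8.  # tip is 140 ahead of the TCP (tool -x), 8 above (tool -z)
def leverpose(tip,tilt):  # TCP pose for a blade tip point and tilt
    r=rot(YAW,tilt);return np.array(tip)-r.apply([-OX,0,-OZ]),r
E
python3 - <<'E'
from h import *
did([0.0, -0.0007, 0, 0.059, 0, 0, 0.004]);st();p,r=cmd();print(NO)
row(0,p+[0,0,90],r)
a,r=leverpose(np.r_[NO[:2]-20*bx,100],0);row(0,a,r)
a,r=leverpose(np.r_[NO[:2]-15*bx,82],0);row(0,a,r);print(a)
E
```

```text
2.9 ee [462.2 328.6   4. ] err [0.1 0.1 0.3] rot [180.   -0.   87.8] F [-0.9 -0.7  5. ] M [-0.13  0.2  -0.09] gap 19.7 gf 30.0 q [0.6  0.67 1.85 0.   0.62 0.64]
[509.0019626  161.85600162  79.        ]
[0, 0.0, 0.0, -0.09, 0.0, 0.0, 0.0]
[0, -0.008, 0.0213, -0.0883, -0.0, -0.0, -0.2012]
[0, -0.0129, 0.0223, -0.0703, -0.0, -0.0, -0.2012]
[483.8198948  314.79672041  74.        ]
```

>>> {"api": "carry_out", "payload": {"plan": [[[0, 0, 0, -0.03, 0, 0, 0], [0, 0, 0, -0.06, 0, 0, 0], [0, 0, 0, -0.09, 0, 0, 0], [0, -0.004, 0.01, -0.089, 0, 0, -0.1], [0, -0.008, 0.0213, -0.0883, 0, 0, -0.201], [0, -0.01, 0.022, -0.08, 0, 0, -0.201], [0, -0.0129, 0.0223, -0.0703, 0, 0, -0.2012], [0, -0.0129, 0.0223, -0.0703, 0, 0, -0.2012], [0, -0.0129, 0.0223, -0.0703, 0, 0, -0.2012], [0, -0.0129, 0.0223, -0.0703, 0, 0, -0.2012], [0, -0.0129, 0.0223, -0.0703, 0, 0, -0.2012]]]}}

```text
time_s: 3.82
ee_pos: [483.4, 314.9, 73.6]
ee_rot: [-3.141, 0.0, 1.733]
force: [-0.2, -0.3, -1.9]
finger_gap: 19.8
grasp_force: 30.0
```

Run:
```python
from h import *
did([0, -0.0129, 0.0223, -0.0703, 0, 0, -0.2012]);st()
x,d=snapshot("scene");a=cv2.resize(x[175:250,270:370],None,fx=4,fy=4,interpolation=cv2.INTER_CUBIC)
y,d2=snapshot("top");b=cv2.resize(y[185:260,280:380],None,fx=4,fy=4,interpolation=cv2.INTER_CUBIC)
np.savez("pre.npz",x=x,y=y,d=d,d2=d2)
cv2.imwrite("pics/pre.png",np.hstack([a,b])[:,:,::-1])
```

```text
3.82 ee [483.4 314.9  73.6] err [-0.4  0.1 -0.3] rot [-180.     0.    99.3] F [-0.2 -0.3 -1.9] M [ 0.02  0.06 -0.02] gap 19.8 gf 30.0 q [0.56 0.56 1.82 0.   0.76 0.39]
```

View pics/pre.png

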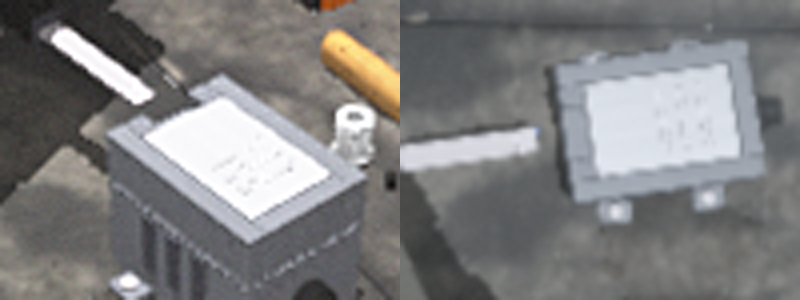

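The left view shows the blade's tip at crop (143,100), in front of the notch at (165,108). The right view shows the tip at (537,138), with its line meeting the middle of the end wall at about (563,134).

Run:
```python
from h import *
print(tri((305.6,199.8),(314.1,219.5)),np.r_[NO[:2]-15*bx,82])
z=np.load("pre.npz")
for n,k in(("scene","d"),("top","d2")):
    P=cloud(n,z[k]);L=(P[...,:2]-NO[:2]);a=L@bx;b=L@by
    m=(abs(b)<5)&(a>-60)&(a<-18)&(P[...,2]>60)&(z[k]>0);print(n,"blade top",np.round([np.median(P[m][:,2]),P[m][:,2].std(),a[(abs(b)<5)&(a<-5)&(a>-60)&(P[...,2]>60)].max(),m.sum()],1))
    m=(abs(b)<40)&(a>-60)&(a<-10)&(P[...,2]>70)&(z[k]>0);print("  lateral b",np.percentile(b[m],[5,50,95]))
    m=(abs(b)<20)&(a>30)&(a<80)&(z[k]>0);print("  cover top",np.median(P[m][:,2]))
    m=(abs(b)<8)&(a>3)&(a<11)&(z[k]>0);print("  notch floor",np.median(P[m][:,2]),m.sum())
a,r=leverpose(np.r_[NO[:2]+33*bx,82.3],0);row(0,a,r)
```

```text
(array([505.58074295, 177.57620409,  82.66745599]), np.float64(0.6016131658061479)) [506.5649883  176.65671635  82.        ]
scene blade top [ 83.2   1.  -17.   49. ]
  lateral b [-7.33360769 -2.12223032  4.9981402 ]
  cover top 89.65554183235292
  notch floor 78.9780639235966 1
top blade top [ 83.1   1.5 -16.6  75. ]
  lateral b [-5.68815502  0.71525565  6.90011396]
  cover top 89.47871232400881
  notch floor 78.18821683460439 24
[0, -0.048, -0.0, -0.0003, -0.0, -0.0, 0.0]
```

>>> {"api": "carry_out", "payload": {"plan": [[[0, -0.006, 0, -0.0006, 0, 0, 0], [0, -0.012, 0, -0.0006, 0, 0, 0], [0, -0.018, 0, -0.0006, 0, 0, 0], [0, -0.022, 0, -0.0006, 0, 0, 0], [0, -0.026, 0, -0.0006, 0, 0, 0], [0, -0.03, 0, -0.0006, 0, 0, 0], [0, -0.033, 0, -0.0006, 0, 0, 0], [0, -0.035, 0, -0.0006, 0, 0, 0], [0, -0.036, 0, -0.0006, 0, 0, 0], [0, -0.036, 0, -0.0006, 0, 0, 0]]]}}

```text
time_s: 4.75
ee_pos: [489.7, 279.1, 74.6]
ee_rot: [-3.142, 0.0, 1.734]
force: [-0.6, 1.4, -1.9]
finger_gap: 19.7
grasp_force: 30.0
```

>>> {"api": "carry_out", "payload": {"plan": [[[0, -0.003, 0, 0, 0, 0, 0], [0, -0.006, 0, 0, 0, 0, 0], [0, -0.009, 0, 0, 0, 0, 0], [0, -0.012, 0, 0, 0, 0, 0], [0, -0.013, 0, 0, 0, 0, 0], [0, -0.013, 0, 0, 0, 0, 0], [0, -0.013, 0, 0, 0, 0, 0]]]}}

```text
time_s: 5.33
ee_pos: [491.9, 266.4, 74.6]
ee_rot: [3.142, -0.0, 1.734]
force: [-0.2, -0.3, -1.7]
finger_gap: 19.8
grasp_force: 30.0
```

Run:
```python
from h import *
did([0,-.036,0,-.0006,0,0,0]);did([0,-.013,0,0,0,0,0]);st()
# prise: underside of blade turns on the notch edge; tip s past notch; tilt t
def prise(s,t):
    r=rot(YAW,-t)
    # blade line: contact point is OX-s from the grip along blade, 2 mm below mid
    c=r.apply([-(OX-s),0,-OZ+2]);return NO-c,r
for t in(2,4,8,12,16,19,22):
    p,r=prise(34,t);print(t,np.round(p,1),end=' ');row(0,p,r)
```

```text
5.33 ee [491.9 266.4  74.6] err [ 0.1 -0.1  0. ] rot [180.   -0.   99.3] F [-0.2 -0.3 -1.7] M [ 0.02  0.07 -0.01] gap 19.8 gf 30.0 q [ 0.48  0.54  1.86 -0.    0.74  0.31]
2 [491.8 266.2  69.3] [0, -0.0003, -0.0, 0.0053, 0.0, -0.0349, 0.0]
4 [491.9 265.8  65.6] [0, -0.0007, -0.0, 0.009, 0.0, -0.0698, 0.0]
8 [492.1 264.6  58.3] [0, -0.0019, -0.0, 0.0163, 0.0, -0.1396, 0.0]
12 [492.4 262.9  51.1] [0, -0.0036, -0.0, 0.0235, 0.0, -0.2094, 0.0]
16 [492.7 260.8  44. ] [0, -0.0058, -0.0, 0.0306, 0.0, -0.2793, 0.0]
19 [493.  258.8  38.8] [0, -0.0077, -0.0, 0.0358, 0.0, -0.3316, 0.0]
22 [493.4 256.6  33.7] [0, -0.01, -0.0, 0.0408, 0.0, -0.384, 0.0]
```

>>> {"api": "carry_out", "payload": {"plan": [[[0, -0.0001, 0, 0.0026, 0, -0.0175, 0], [0, -0.0003, 0, 0.0053, 0, -0.0349, 0], [0, -0.0005, 0, 0.0071, 0, -0.0524, 0], [0, -0.0007, 0, 0.009, 0, -0.0698, 0], [0, -0.001, 0, 0.0108, 0, -0.0873, 0], [0, -0.0013, 0, 0.0126, 0, -0.1047, 0], [0, -0.0013, 0, 0.0126, 0, -0.1047, 0], [0, -0.0013, 0, 0.0126, 0, -0.1047, 0]]]}}

```text
time_s: 6.0
ee_pos: [491.9, 265.5, 61.9]
ee_rot: [-3.142, 0.104, 1.735]
force: [0.3, 0.4, -2.0]
finger_gap: 20.0
grasp_force: 30.0
```

>>> {"api": "carry_out", "payload": {"plan": [[[0, -0.0004, 0, 0.0029, 0, -0.0262, 0], [0, -0.0006, 0, 0.0037, 0, -0.0349, 0], [0, -0.0008, 0, 0.0055, 0, -0.0524, 0], [0, -0.0012, 0, 0.0073, 0, -0.0698, 0], [0, -0.0016, 0, 0.0091, 0, -0.0873, 0], [0, -0.0016, 0, 0.0091, 0, -0.0873, 0]]]}}

```text
time_s: 6.5
ee_pos: [492.4, 263.1, 52.7]
ee_rot: [3.142, 0.193, 1.735]
force: [-0.3, 3.1, -2.3]
finger_gap: 19.8
grasp_force: 30.0
```

```bash
cat >> h.py <<'E'
def prise(s,t):
    r=rot(YAW,-t);return NO-r.apply([-(OX-s),0,-OZ+2]),r
E
python3 - <<'E'
from h import *
did([0, -0.0013, 0, 0.0126, 0, -0.1047, 0]);did([0, -0.0016, 0, 0.0091, 0, -0.0873, 0]);st()
for t in(11,12,14,16,18,20):
    p,r=prise(34,t);print(t,np.round(p,1),end=' ');row(0,p,r)
x,d=snapshot("scene");a=cv2.resize(x[175:250,270:370],None,fx=4,fy=4,interpolation=cv2.INTER_CUBIC)
y,d2=snapshot("top");b=cv2.resize(y[185:260,280:380],None,fx=4,fy=4,interpolation=cv2.INTER_CUBIC)
cv2.imwrite("pics/p11.png",np.hstack([a,b])[:,:,::-1])
for n,d in(("scene",d),("top",d2)):
    P=cloud(n,d);L=(P[...,:2]-NO[:2]);a=L@bx;b=L@by
    for s in range(16,96,12):
        m=(abs(b)<20)&(abs(a-s-3)<5)&(d>0)&(P[...,2]>60);print(n,s+3,round(float(np.median(P[m][:,2])),1),end='; ')
    for s in (-60,-50,-40,-30,-20,-10):
        m=(abs(b)<4)&(abs(a-s)<5)&(d>0)&(P[...,2]>40);print('blade',s,round(float(np.median(P[m][:,2])),1) if m.any() else None,end='; ')
    print()
E
```

```text
6.5 ee [492.4 263.1  52.7] err [-0.   0.5 -0.3] rot [180.   11.1  99.4] F [-0.3  3.1 -2.3] M [ 0.75  0.19 -0.  ] gap 19.8 gf 30.0 q [ 0.57  0.61  1.82 -0.25  0.8   0.58]
11 [492.3 263.4  52.9] [0, 0.0008, -0.0, 0.0001, 0.0, 0.0, 0.0]
12 [492.4 262.9  51.1] [0, 0.0007, -0.0, 0.0019, 0.0, -0.0174, 0.0]
14 [492.5 261.9  47.5] [0, 0.0003, -0.0, 0.0056, 0.0, -0.0523, 0.0]
16 [492.7 260.8  44. ] [0, -0.0002, -0.0, 0.0093, 0.0, -0.0873, 0.0]
18 [492.9 259.5  40.5] [0, -0.0007, -0.0, 0.0129, 0.0, -0.1222, 0.0]
20 [493.2 258.1  37.1] [0, -0.0015, -0.0, 0.0166, 0.0, -0.1571, 0.0]
scene 19 92.1; scene 31 92.5; scene 43 93.2; scene 55 93.7; scene 67 94.0; scene 79 94.6; scene 91 94.8; blade -60 77.0; blade -50 73.2; blade -40 75.2; blade -30 76.5; blade -20 79.2; blade -10 81.1; 
top 19 91.8; top 31 92.5; top 43 93.1; top 55 93.9; top 67 93.7; top 79 94.5; top 91 94.4; blade -60 76.9; blade -50 72.7; blade -40 75.1; blade -30 77.1; blade -20 78.2; blade -10 81.3;
```

View pics/p11.png

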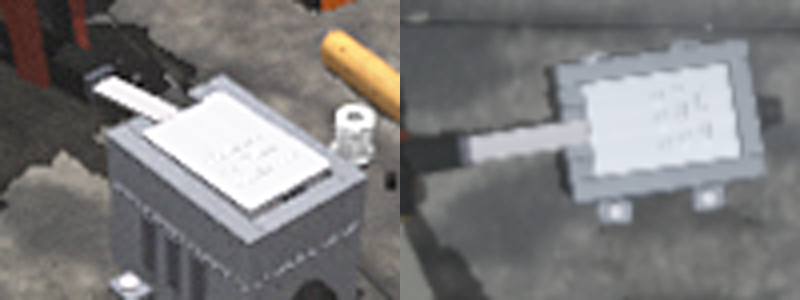

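The left view shows the cover's far (+x) end lifted at crop (300,190). The depth agrees: the +x end is up 5 mm and the -x end up 2.3 mm. The blade is bearing beyond the catches, so I ease it back, draw it out to a shorter reach and prise nearer the edge.

Run:
```python
from h import *
for s,t in((34,7),(34,3),(20.5,3),(20.5,8),(20.5,12)):
    p,r=prise(s,t);print(s,t,end=' ');row(0,p,r)
```

```text
34 7 [0, 0.0009, -0.0, -0.0073, 0.0, 0.0698, 0.0]
34 3 [0, 0.0006, -0.0, -0.0148, 0.0, 0.1396, 0.0]
20.5 3 [0, 0.0139, -0.0, -0.0166, 0.0, 0.1396, 0.0]
20.5 8 [0, 0.0144, -0.0, -0.0062, 0.0, 0.0524, 0.0]
20.5 12 [0, 0.0142, -0.0, 0.0021, 0.0, -0.0174, 0.0]
```

>>> {"api": "carry_out", "payload": {"plan": [[[0, 0.0009, 0, -0.0037, 0, 0.035, 0], [0, 0.0009, 0, -0.0073, 0, 0.07, 0], [0, 0.0008, 0, -0.011, 0, 0.105, 0], [0, 0.0006, 0, -0.0148, 0, 0.1396, 0], [0, 0.005, 0, -0.0154, 0, 0.1396, 0], [0, 0.01, 0, -0.016, 0, 0.1396, 0], [0, 0.0139, 0, -0.0166, 0, 0.1396, 0], [0, 0.0139, 0, -0.0166, 0, 0.1396, 0], [0, 0.0141, 0, -0.013, 0, 0.11, 0], [0, 0.0144, 0, -0.0095, 0, 0.08, 0], [0, 0.0144, 0, -0.0062, 0, 0.0524, 0], [0, 0.0144, 0, -0.003, 0, 0.025, 0], [0, 0.0142, 0, 0.0, 0, 0.0, 0], [0, 0.0142, 0, 0.0021, 0, -0.0174, 0], [0, 0.0142, 0, 0.0021, 0, -0.0174, 0]]]}}

```text
time_s: 7.85
ee_pos: [489.8, 276.5, 47.6]
ee_rot: [-3.141, 0.211, 1.736]
force: [0.5, -0.6, -0.8]
finger_gap: 19.6
grasp_force: 30.0
```

```bash
cat >> h.py <<'E'
def cover():
    for n in("scene","top"):
        _,d=snapshot(n);P=cloud(n,d);L=(P[...,:2]-NO[:2]);a=L@bx;b=L@by
        o=[]
        for s in range(19,97,12):
            m=(abs(b)<20)&(abs(a-s)<5)&(d>0)&(P[...,2]>60);o.append(round(float(np.median(P[m][:,2])),1) if m.any() else None)
        w=[]
        for s in range(-60,0,10):
            m=(abs(b)<4)&(abs(a-s)<5)&(d>0)&(P[...,2]>20);w.append(round(float(np.median(P[m][:,2])),1) if m.any() else None)
        print(n,"cover",o,"blade -60..-10",w)
E
python3 - <<'E'
from h import *
did([0, 0.0142, 0, 0.0021, 0, -0.0174, 0]);st();cover()
for t in(14,16,18,20,22,24):
    p,r=prise(20.5,t);print(t,np.round(p,1),end=' ');row(0,p,r)
E
```

```text
7.85 ee [489.8 276.5  47.6] err [-0.4  0.5 -0.7] rot [-180.    12.1   99.5] F [ 0.5 -0.6 -0.8] M [-0.16 -0.    0.03] gap 19.6 gf 30.0 q [ 0.6   0.63  1.8  -0.26  0.82  0.62]
scene cover [90.4, 90.6, 90.4, 90.3, 90.4, 90.1, 89.5] blade -60..-10 [69.3, 72.0, 74.7, 76.1, 78.2, 80.3]
top cover [90.3, 89.7, 90.0, 90.4, 90.3, 90.1, 89.8] blade -60..-10 [69.4, 69.8, 72.9, 76.2, 77.3, 80.5]
14 [490.4 274.8  44.3] [0, -0.0003, -0.0, 0.0042, 0.0, -0.0349, 0.0]
16 [490.6 273.6  40.3] [0, -0.0008, -0.0, 0.0084, 0.0, -0.0699, 0.0]
18 [490.8 272.2  36.4] [0, -0.0013, -0.0, 0.0125, 0.0, -0.1048, 0.0]
20 [491.1 270.6  32.5] [0, -0.002, -0.0, 0.0166, 0.0, -0.1397, 0.0]
22 [491.4 269.   28.7] [0, -0.0029, -0.0, 0.0207, 0.0, -0.1746, 0.0]
24 [491.7 267.2  24.9] [0, -0.0039, -0.0, 0.0248, 0.0, -0.2095, 0.0]
```

>>> {"api": "carry_out", "payload": {"plan": [[[0, -0.0002, 0, 0.0021, 0, -0.0175, 0], [0, -0.0003, 0, 0.0042, 0, -0.0349, 0], [0, -0.0005, 0, 0.0063, 0, -0.0524, 0], [0, -0.0008, 0, 0.0084, 0, -0.0699, 0], [0, -0.001, 0, 0.0104, 0, -0.0873, 0], [0, -0.001, 0, 0.0104, 0, -0.0873, 0]]]}}

```text
time_s: 8.45
ee_pos: [490.5, 273.0, 37.8]
ee_rot: [-3.141, 0.299, 1.735]
force: [-0.1, 0.7, -1.7]
finger_gap: 19.5
grasp_force: 30.0
```

Run:
```python
from h import *
did([0, -0.001, 0, 0.0104, 0, -0.0873, 0]);st();cover()
for t in(19,21,23,24,25):
    p,r=prise(20.5,t);print(t,np.round(p,1),end=' ');row(0,p,r)
```

```text
8.45 ee [490.5 273.   37.8] err [-0.2  0.1 -0.6] rot [-180.    17.1   99.4] F [-0.1  0.7 -1.7] M [0.49 0.1  0.05] gap 19.5 gf 30.0 q [ 0.63  0.66  1.78 -0.35  0.87  0.72]
scene cover [91.1, 91.2, 91.3, 90.6, 90.7, 90.1, 89.9] blade -60..-10 [63.9, 68.1, 69.7, 74.0, 76.8, 79.5]
top cover [91.0, 91.2, 90.8, 90.4, 90.6, 89.7, 89.2] blade -60..-10 [63.3, 66.6, 70.8, 73.1, 76.1, 79.6]
19 [491.  271.4  34.4] [0, -0.0003, -0.0, 0.0042, 0.0, -0.0349, 0.0]
21 [491.2 269.8  30.6] [0, -0.0007, -0.0, 0.0084, 0.0, -0.0698, 0.0]
23 [491.5 268.1  26.8] [0, -0.0013, -0.0, 0.0125, 0.0, -0.1047, 0.0]
24 [491.7 267.2  24.9] [0, -0.0016, -0.0, 0.0146, 0.0, -0.1222, 0.0]
25 [491.8 266.2  23.1] [0, -0.002, -0.0, 0.0166, 0.0, -0.1396, 0.0]
```

>>> {"api": "carry_out", "payload": {"plan": [[[0, -0.0002, 0, 0.0021, 0, -0.0175, 0], [0, -0.0003, 0, 0.0042, 0, -0.0349, 0], [0, -0.0005, 0, 0.0063, 0, -0.0524, 0], [0, -0.0007, 0, 0.0084, 0, -0.0698, 0], [0, -0.001, 0, 0.0104, 0, -0.0873, 0], [0, -0.001, 0, 0.0104, 0, -0.0873, 0]]]}}

```text
time_s: 9.05
ee_pos: [491.2, 269.0, 28.1]
ee_rot: [-3.141, 0.386, 1.735]
force: [-0.9, 3.2, -2.2]
finger_gap: 19.8
grasp_force: 30.0
```

Run:
```python
from h import *
did([0, -0.001, 0, 0.0104, 0, -0.0873, 0]);st();cover()
```

```text
9.05 ee [491.2 269.   28.1] err [-0.2  0.  -0.6] rot [-180.    22.1   99.4] F [-0.9  3.2 -2.2] M [0.87 0.16 0.1 ] gap 19.8 gf 30.0 q [ 0.66  0.71  1.76 -0.43  0.92  0.8 ]
scene cover [92.9, 92.2, 91.7, 91.2, 91.1, 90.4, 89.8] blade -60..-10 [58.2, 62.2, 65.8, 70.6, 74.2, 78.9]
top cover [92.3, 92.2, 91.4, 91.4, 90.6, 90.4, 89.9] blade -60..-10 [58.1, 62.1, 65.2, 69.4, 74.1, 77.7]
```

```bash
sed -i 's/^NO=.*/NO=np.r_[BC-56*bx,78.6]/; s/^OX,OZ=140./OX,OZ=138.8/' h.py
python3 - <<'E'
from h import *
for s,t in((19.3,14),(19.3,5),(25.5,5),(25.5,11),(25.5,16)):
    p,r=prise(s,t);print(s,t,end=' ');row(0,p,r)
E
```

```text
19.3 14 [0, -0.0002, -0.0, -0.0163, 0.0, 0.1397, 0.0]
19.3 5 [0, -0.0033, -0.0, -0.0348, 0.0, 0.2967, 0.0]
25.5 5 [0, -0.0092, -0.0, -0.033, 0.0, 0.2967, 0.0]
25.5 11 [0, -0.007, -0.0, -0.0213, 0.0, 0.192, 0.0]
25.5 16 [0, -0.006, -0.0, -0.0115, 0.0, 0.1047, 0.0]
```

>>> {"api": "carry_out", "payload": {"plan": [[[0, 0.0002, 0, -0.0081, 0, 0.07, 0], [0, -0.0002, 0, -0.0163, 0, 0.14, 0], [0, -0.0016, 0, -0.0256, 0, 0.218, 0], [0, -0.0033, 0, -0.0348, 0, 0.2967, 0], [0, -0.0033, 0, -0.0348, 0, 0.2967, 0], [0, -0.0062, 0, -0.034, 0, 0.2967, 0], [0, -0.0092, 0, -0.033, 0, 0.2967, 0], [0, -0.0092, 0, -0.033, 0, 0.2967, 0], [0, -0.008, 0, -0.0271, 0, 0.244, 0], [0, -0.007, 0, -0.0213, 0, 0.192, 0], [0, -0.0065, 0, -0.0164, 0, 0.148, 0], [0, -0.006, 0, -0.0115, 0, 0.1047, 0], [0, -0.006, 0, -0.0115, 0, 0.1047, 0], [0, -0.006, 0, -0.0115, 0, 0.1047, 0]]]}}

```text
time_s: 10.32
ee_pos: [490.6, 267.9, 40.7]
ee_rot: [-3.139, 0.281, 1.736]
force: [-1.2, -0.6, 1.7]
finger_gap: 19.6
grasp_force: 30.0
```

Run:
```python
from h import *
did([0, -0.006, 0, -0.0115, 0, 0.1047, 0]);st();cover()
for t in(18,20,22,23,24,25):
    p,r=prise(25.5,t);print(t,np.round(p,1),end=' ');row(0,p,r)
```

```text
10.32 ee [490.6 267.9  40.7] err [-1.   0.2 -0.9] rot [-179.9   16.1   99.4] F [-1.2 -0.6  1.7] M [-0.28  0.24 -0.29] gap 19.6 gf 30.0 q [ 0.62  0.65  1.79 -0.34  0.85  0.69]
scene cover [93.0, 92.6, 92.2, 91.9, 91.5, 90.5, 89.9] blade -60..-10 [65.6, 68.7, 70.6, 73.8, 76.7, 79.3]
top cover [92.3, 93.0, 91.6, 91.9, 91.5, 90.8, 89.8] blade -60..-10 [65.8, 67.1, 71.2, 73.6, 76.5, 79.1]
18 [491.8 266.3  37.9] [0, -0.0003, -0.0, 0.004, 0.0, -0.0349, 0.0]
20 [492.  264.9  34.2] [0, -0.0007, -0.0, 0.0079, 0.0, -0.0698, 0.0]
22 [492.3 263.3  30.6] [0, -0.0013, -0.0, 0.0118, 0.0, -0.1047, 0.0]
23 [492.4 262.5  28.8] [0, -0.0016, -0.0, 0.0138, 0.0, -0.1221, 0.0]
24 [492.6 261.6  27. ] [0, -0.002, -0.0, 0.0157, 0.0, -0.1396, 0.0]
25 [492.7 260.7  25.3] [0, -0.0024, -0.0, 0.0177, 0.0, -0.157, 0.0]
```

>>> {"api": "carry_out", "payload": {"plan": [[[0, -0.0001, 0, 0.002, 0, -0.0175, 0], [0, -0.0003, 0, 0.004, 0, -0.0349, 0], [0, -0.0005, 0, 0.006, 0, -0.0524, 0], [0, -0.0007, 0, 0.0079, 0, -0.0698, 0], [0, -0.001, 0, 0.0098, 0, -0.0873, 0], [0, -0.0013, 0, 0.0118, 0, -0.1047, 0], [0, -0.0016, 0, 0.0138, 0, -0.1221, 0], [0, -0.0016, 0, 0.0138, 0, -0.1221, 0]]]}}

```text
time_s: 11.08
ee_pos: [492.3, 262.4, 28.2]
ee_rot: [-3.141, 0.404, 1.735]
force: [-3.2, 2.4, -0.7]
finger_gap: 19.7
grasp_force: 30.0
```

Run:
```python
from h import *
did([0, -0.0016, 0, 0.0138, 0, -0.1221, 0]);st();cover()
for t in(24,25):
    p,r=prise(25.5,t);print(t,np.round(p,1),end=' ');row(0,p,r)
```

```text
11.08 ee [492.3 262.4  28.2] err [-0.2 -0.  -0.6] rot [-180.    23.1   99.4] F [-3.2  2.4 -0.7] M [ 0.36  0.46 -0.53] gap 19.7 gf 30.0 q [ 0.66  0.71  1.76 -0.45  0.92  0.81]
scene cover [96.2, 95.0, 94.0, 93.4, 92.2, 91.3, 90.0] blade -60..-10 [58.2, 62.2, 65.0, 70.0, 75.0, 78.6]
top cover [95.8, 95.1, 94.0, 93.5, 92.6, 91.4, 90.1] blade -60..-10 [59.4, 61.6, 64.9, 69.1, 73.8, 77.2]
24 [492.6 261.6  27. ] [0, -0.0001, -0.0, 0.002, 0.0, -0.0175, 0.0]
25 [492.7 260.7  25.3] [0, -0.0003, -0.0, 0.0039, 0.0, -0.0349, 0.0]
```

>>> {"api": "carry_out", "payload": {"plan": [[[0, -0.001, 0, 0.0002, 0, -0.003, 0], [0, -0.002, 0, 0.0004, 0, -0.005, 0], [0, -0.003, 0, 0.0005, 0, -0.007, 0], [0, -0.004, 0, 0.0006, 0, -0.009, 0], [0, -0.005, 0, 0.0006, 0, -0.009, 0], [0, -0.005, 0, 0.0006, 0, -0.009, 0]]]}}

```text
time_s: 11.68
ee_pos: [493.6, 257.2, 30.5]
ee_rot: [3.141, 0.411, 1.734]
force: [0.1, 0.4, -2.5]
finger_gap: 19.7
grasp_force: 30.0
```

Run:
```python
from h import *
did([0, -0.005, 0, 0.0006, 0, -0.009, 0]);st();cover()
```

```text
11.68 ee [493.6 257.2  30.5] err [ 0.3 -0.5  0.3] rot [180.   23.5  99.3] F [ 0.1  0.4 -2.5] M [0.24 0.16 0.03] gap 19.7 gf 30.0 q [ 0.66  0.7   1.76 -0.46  0.93  0.81]
scene cover [100.6, 99.4, 97.5, 95.8, 94.1, 92.4, 90.1] blade -60..-10 [63.1, 60.3, 65.6, 69.6, 73.4, 79.7]
top cover [100.2, 99.5, 97.2, 95.9, 94.1, 92.4, 90.2] blade -60..-10 [63.7, 61.7, 65.1, 69.4, 74.8, 77.5]
```

The cover's -x end is now 10 mm proud, so the catches have let go. Next I withdraw the lever and lay it back in its old place.

Run:
```python
from h import *
for s,t in((30.5,12),(15,10),(-25,8)):
    p,r=prise(s,t);row(0,p,r)
row(0,[470,325,75],rot(87.8))
row(0,[462.2,328.6,20],rot(87.8));row(0,[462.2,328.6,5],rot(87.8))
```

```text
[0, -0.0011, -0.0, -0.0214, 0.0, 0.201, 0.0]
[0, 0.0134, -0.0, -0.0287, 0.0, 0.2359, 0.0]
[0, 0.0511, -0.0, -0.0437, 0.0, 0.2708, 0.0]
[0, 0.0465, -0.012, -0.0691, 0.0414, 0.409, 0.1988]
[0, 0.0728, -0.0191, -0.0206, 0.0414, 0.409, 0.1988]
[0, 0.0788, -0.0191, -0.0068, 0.0414, 0.409, 0.1988]
```

>>> {"api": "carry_out", "payload": {"plan": [[[0, -0.0006, 0, -0.0107, 0, 0.1, 0], [0, -0.0011, 0, -0.0214, 0, 0.201, 0], [0, 0.006, 0, -0.025, 0, 0.22, 0], [0, 0.0134, 0, -0.0287, 0, 0.2359, 0], [0, 0.03, 0, -0.035, 0, 0.25, 0], [0, 0.0511, 0, -0.0437, 0, 0.2708, 0], [0, 0.0511, 0, -0.0437, 0, 0.2708, 0], [0, 0.0465, -0.012, -0.0691, 0.0414, 0.409, 0.1988], [0, 0.0465, -0.012, -0.0691, 0.0414, 0.409, 0.1988], [0, 0.0465, -0.012, -0.0691, 0.0414, 0.409, 0.1988], [0, 0.06, -0.016, -0.045, 0.0414, 0.409, 0.1988], [0, 0.0728, -0.0191, -0.0206, 0.0414, 0.409, 0.1988], [0, 0.0728, -0.0191, -0.0206, 0.0414, 0.409, 0.1988], [0, 0.0728, -0.0191, -0.0206, 0.0414, 0.409, 0.1988]]]}}

```text
time_s: 12.95
ee_pos: [460.5, 328.2, 18.2]
ee_rot: [-3.138, 0.004, 1.536]
force: [-0.4, 0.0, -1.6]
finger_gap: 19.8
grasp_force: 30.0
```

Run:
```python
from h import *
did([0, 0.0728, -0.0191, -0.0206, 0.0414, 0.409, 0.1988]);st()
p,r=cmd();print(p,r.as_euler("xyz",degrees=True))
row(0,[462.2,328.6,6],rot(87.8));row(0,[462.2,328.6,4],rot(87.8))
for n in("scene","top"):
    q,d=snapshot(n);P=cloud(n,d);u=np.array([np.cos(np.radians(-92.2)),np.sin(np.radians(-92.2))]);v=np.array([-u[1],u[0]]);L=P[...,:2]-p[:2];a=L@u;b=L@v
    print(n,[round(float(np.median(P[(abs(b)<4)&(abs(a-s)<5)&(d>0)&(P[...,2]>12)][:,2])),1) if ((abs(b)<4)&(abs(a-s)<5)&(P[...,2]>12)&(d>0)).any() else None for s in range(60,141,10)])
```

```text
12.95 ee [460.5 328.2  18.2] err [-1.7 -0.3 -1.8] rot [-179.8    0.3   88. ] F [-0.4  0.  -1.6] M [0.02 0.05 0.02] gap 19.8 gf 30.0 q [ 0.6   0.64  1.85 -0.    0.65  0.64]
[462.2113844  328.56730684  20.0341031 ] [-1.79998683e+02  1.67500610e-04  8.77973710e+01]
[0, 0.0, -0.0, 0.014, -0.0, 0.0, -0.0]
[0, 0.0, -0.0, 0.016, -0.0, 0.0, -0.0]
scene [296.6, 384.2, 365.8, 29.3, 29.4, 29.2, 29.3, 28.3, 27.9]
top [447.0, 418.7, 343.2, 29.9, 29.8, 30.0, 30.0, 29.6, 29.7]
```

>>> {"api": "carry_out", "payload": {"plan": [[[0, 0, 0, 0.005, 0, 0, 0], [0, 0, 0, 0.01, 0, 0, 0], [0, 0, 0, 0.013, 0, 0, 0], [0, 0, 0, 0.0145, 0, 0, 0], [0, 0, 0, 0.0155, 0, 0, 0], [0, 0, 0, 0.016, 0, 0, 0], [0, 0, 0, 0.016, 0, 0, 0], [0, 0, 0, 0.016, 0, 0, 0]]]}}

```text
time_s: 13.72
ee_pos: [462.2, 328.5, 4.2]
ee_rot: [3.142, 0.0, 1.532]
force: [0.3, -0.9, 1.2]
finger_gap: 20.0
grasp_force: 30.0
```

Run:
```python
from h import *
did([0,0,0,.016,0,0,0]);st()
R=rot(YAW,8.1);g=BC-26*bx
row(.0878,[462.2,328.6,130],rot(87.8));row(.0878,np.r_[g,150],R);row(.0878,np.r_[g,112],R)
```

```text
13.72 ee [462.2 328.5   4.2] err [ 0.  -0.1  0.2] rot [180.    0.   87.8] F [ 0.3 -0.9  1.2] M [-0.16  0.15  0.04] gap 20.0 gf 30.0 q [ 0.6   0.67  1.85 -0.    0.62  0.64]
[0.0878, 0.0, -0.0, -0.126, -0.0, 0.0, -0.0]
[0.0878, -0.1942, 0.0592, -0.146, 0.0142, 0.1409, -0.2013]
[0.0878, -0.1942, 0.0592, -0.108, 0.0142, 0.1409, -0.2013]
```

>>> {"api": "carry_out", "payload": {"plan": [[[0.03, 0, 0, 0, 0, 0, 0], [0.04, 0, 0, 0, 0, 0, 0], [0.045, 0, 0, 0, 0, 0, 0], [0.045, 0, 0, -0.01, 0, 0, 0], [0.0878, 0, 0, -0.04, 0, 0, 0], [0.0878, 0, 0, -0.08, 0, 0, 0], [0.0878, 0, 0, -0.126, 0, 0, 0], [0.0878, 0, 0, -0.126, 0, 0, 0], [0.0878, -0.1942, 0.0592, -0.146, 0.0142, 0.1409, -0.2013], [0.0878, -0.1942, 0.0592, -0.146, 0.0142, 0.1409, -0.2013], [0.0878, -0.1942, 0.0592, -0.146, 0.0142, 0.1409, -0.2013], [0.0878, -0.1942, 0.0592, -0.146, 0.0142, 0.1409, -0.2013], [0.0878, -0.1942, 0.0592, -0.146, 0.0142, 0.1409, -0.2013], [0.0878, -0.1942, 0.0592, -0.146, 0.0142, 0.1409, -0.2013], [0.0878, -0.1942, 0.0592, -0.146, 0.0142, 0.1409, -0.2013], [0.0878, -0.1942, 0.0592, -0.128, 0.0142, 0.1409, -0.2013], [0.0878, -0.1942, 0.0592, -0.108, 0.0142, 0.1409, -0.2013], [0.0878, -0.1942, 0.0592, -0.108, 0.0142, 0.1409, -0.2013], [0.0878, -0.1942, 0.0592, -0.108, 0.0142, 0.1409, -0.2013]]]}}

```text
time_s: 15.3
ee_pos: [513.0, 132.5, 111.6]
ee_rot: [-3.139, -0.142, 1.734]
force: [0.1, 0.2, 0.6]
finger_gap: 88.0
grasp_force: 0.0
```

Run:
```python
from h import *
did([0.0878, -0.1942, 0.0592, -0.108, 0.0142, 0.1409, -0.2013]);st()
R=rot(YAW,8.1);g=BC-26*bx
row(.0878,np.r_[g,93.2],R)
x,d=snapshot("scene");y,d2=snapshot("top")
a=cv2.resize(x[150:270,240:400],None,fx=2.5,fy=2.5,interpolation=cv2.INTER_CUBIC)
b=cv2.resize(y[160:280,220:380],None,fx=2.5,fy=2.5,interpolation=cv2.INTER_CUBIC)
cv2.imwrite("pics/grip.png",np.hstack([a,b])[:,:,::-1])
```

```text
15.3 ee [513.  132.5 111.6] err [-0.9  0.3 -0.4] rot [-179.9   -8.1   99.3] F [0.1 0.2 0.6] M [-0.14  0.06 -0.05] gap 88.0 gf 0.0 q [ 0.15  0.45  1.92  0.2   0.79 -0.16]
[0.0878, -0.0026, -0.0, 0.0186, 0.0, -0.0, 0.0]
```

View pics/grip.png

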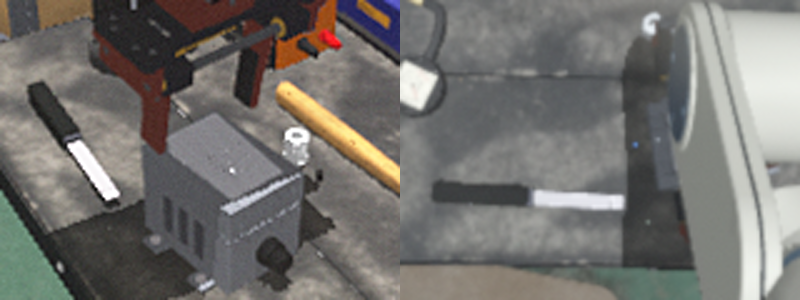

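The lever lies flat again in both views. The open fingers straddle the raised end of the cover, with the near finger at crop (155,145).

>>> {"api": "carry_out", "payload": {"plan": [[[0.0878, -0.0012, 0, 0.009, 0, 0, 0], [0.0878, -0.0022, 0, 0.016, 0, 0, 0], [0.0878, -0.0026, 0, 0.0186, 0, 0, 0], [0.0878, -0.0026, 0, 0.0186, 0, 0, 0], [0.0878, -0.0026, 0, 0.0186, 0, 0, 0], [0.06, -0.0026, 0, 0.0186, 0, 0, 0], [0.05, -0.0026, 0, 0.0186, 0, 0, 0], [0.045, -0.0026, 0, 0.0186, 0, 0, 0], [0.045, -0.0026, 0, 0.0186, 0, 0, 0], [0.045, -0.0026, 0, 0.0186, 0, 0, 0], [0.045, -0.0026, 0, 0.0186, 0, 0, 0], [0.045, -0.0026, 0, 0.0186, 0, 0, 0]]]}}

```text
time_s: 16.4
ee_pos: [513.8, 132.3, 93.3]
ee_rot: [-3.141, -0.141, 1.734]
force: [-1.2, 0.5, 1.2]
finger_gap: 53.7
grasp_force: 30.0
```

Run:
```python
from h import *
did([.045,-.0026,0,.0186,0,0,0]);st();p,r=cmd()
row(.045,p+[0,0,20],r);row(.045,p+[0,0,70],r)
```

```text
16.4 ee [513.8 132.3  93.3] err [-0.1  0.   0. ] rot [-180.    -8.1   99.4] F [-1.2  0.5  1.2] M [-0.14  0.12  0.04] gap 53.7 gf 30.0 q [ 0.15  0.48  1.93  0.21  0.75 -0.17]
[0.045, 0.0028, 0.0, -0.0198, 0.0, 0.0, 0.0]
[0.045, 0.0099, 0.0, -0.0693, 0.0, 0.0, 0.0]
```

>>> {"api": "carry_out", "payload": {"plan": [[[0.045, 0.0006, 0, -0.004, 0, 0, 0], [0.045, 0.0012, 0, -0.009, 0, 0, 0], [0.045, 0.0019, 0, -0.014, 0, 0, 0], [0.045, 0.0028, 0, -0.0198, 0, 0, 0], [0.045, 0.0045, 0, -0.032, 0, 0, 0], [0.045, 0.0065, 0, -0.046, 0, 0, 0], [0.045, 0.0085, 0, -0.06, 0, 0, 0], [0.045, 0.0099, 0, -0.0693, 0, 0, 0], [0.045, 0.0099, 0, -0.0693, 0, 0, 0], [0.045, 0.0099, 0, -0.0693, 0, 0, 0]]]}}

```text
time_s: 17.23
ee_pos: [514.2, 132.4, 163.8]
ee_rot: [3.14, -0.141, 1.734]
force: [0.3, 0.1, -0.6]
finger_gap: 53.6
grasp_force: 30.0
```

Run:
```python
from h import *
did([0.045, 0.0099, 0, -0.0693, 0, 0, 0]);st()
x,d=snapshot("scene");y,d2=snapshot("top");np.savez("lift.npz",x=x,y=y,d=d,d2=d2)
for n,d in(("scene",d),("top",d2)):
    P=cloud(n,d);L=P[...,:2]-NO[:2];a=L@bx;b=L@by
    print(n,[(s,round(float(np.median(P[m][:,2])),1)) for s in range(15,106,10) for m in [(abs(b)<22)&(abs(a-s)<5)&(d>0)&(P[...,2]>40)&(P[...,2]<190)] if m.sum()>5])
a=cv2.resize(x[120:270,240:400],None,fx=3,fy=3,interpolation=cv2.INTER_CUBIC)
cv2.imwrite("pics/lift.png",a[:,:,::-1])
```

```text
17.23 ee [514.2 132.4 163.8] err [0.3 0.  0.6] rot [179.9  -8.1  99.4] F [ 0.3  0.1 -0.6] M [-0.13 -0.01 -0.03] gap 53.6 gf 30.0 q [ 0.15  0.37  1.89  0.18  0.89 -0.13]
scene [(15, 74.1), (25, 168.8), (35, 168.1), (45, 166.9), (55, 165.8), (65, 164.2), (75, 161.8), (85, 160.7), (95, 159.2), (105, 89.4)]
top [(15, 79.5), (25, 61.0)]
```

View pics/lift.png

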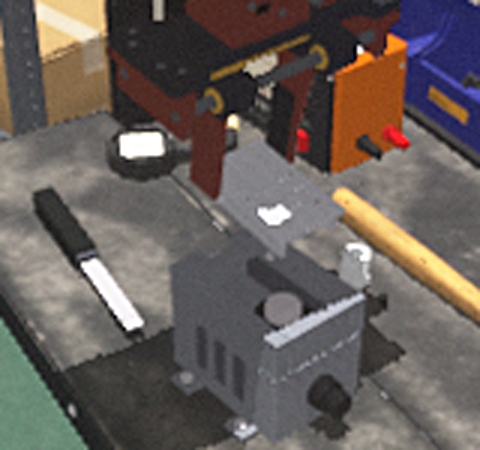

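The cover hangs level in the fingers, clear of the box. The round button shows inside the well at crop (283,308). Next I lay the cover on the free patch at about (540,240).

Run:
```python
from h import *
R=rot(90,0)
row(.045,[540,275,150],R);row(.045,[540,266,40],R);row(.045,[540,266,18],R)
z=np.load("lift.npz");P=cloud("scene",z['d']);d=z['d'];c=BC+18*bx
m=(np.hypot(P[...,0]-c[0],P[...,1]-c[1])<9)&(d>0)&(P[...,2]<100);print("button",np.percentile(P[m][:,2],[5,25,50,75,95]),m.sum())
print(onz("scene",334.3,222.7,68),c)
for n,d in(("scene",z['d']),("top",z['d2'])):
    P=cloud(n,d);m=(d>0)&(P[...,0]>440)&(P[...,0]<660)&(P[...,1]>195)&(P[...,1]<345)&(P[...,2]>12);print(n,P[m].min(0) if m.any() else 0,P[m].max(0) if m.any() else 0)
    m&=P[...,0]>485;print(m.sum(),P[m].min(0) if m.any() else 0)
```

```text
[0.045, 0.1333, 0.0489, 0.0324, -0.0115, -0.1411, 0.1629]
[0.045, 0.109, 0.0475, 0.14, -0.0115, -0.1411, 0.1629]
[0.045, 0.1059, 0.0475, 0.1618, -0.0115, -0.1411, 0.1629]
button [79.67194743 80.31394284 80.86975063 81.35380407 81.92215273] 42
[527.22490166  96.38795617  68.        ] [521.02436916  88.83914234]
scene [450.49080727 195.03146315  12.05428121] [471.16337605 344.9957411   25.67798065]
0 0
top [451.98529591 195.0063271   12.03625717] [659.97768894 344.99840693 669.08544303]
15101 [591.96570164 195.0063271  559.47686799]
```

>>> {"api": "carry_out", "payload": {"plan": [[[0.045, 0.03, 0.011, 0.007, -0.003, -0.035, 0.04], [0.045, 0.06, 0.022, 0.014, -0.005, -0.065, 0.075], [0.045, 0.09, 0.033, 0.022, -0.008, -0.095, 0.11], [0.045, 0.115, 0.043, 0.028, -0.01, -0.12, 0.14], [0.045, 0.1333, 0.0489, 0.0324, -0.0115, -0.1411, 0.1629], [0.045, 0.1333, 0.0489, 0.0324, -0.0115, -0.1411, 0.1629], [0.045, 0.125, 0.048, 0.06, -0.0115, -0.1411, 0.1629], [0.045, 0.117, 0.0475, 0.09, -0.0115, -0.1411, 0.1629], [0.045, 0.113, 0.0475, 0.12, -0.0115, -0.1411, 0.1629], [0.045, 0.109, 0.0475, 0.14, -0.0115, -0.1411, 0.1629], [0.045, 0.107, 0.0475, 0.153, -0.0115, -0.1411, 0.1629], [0.045, 0.1059, 0.0475, 0.1618, -0.0115, -0.1411, 0.1629], [0.045, 0.1059, 0.0475, 0.1618, -0.0115, -0.1411, 0.1629], [0.045, 0.1059, 0.0475, 0.1618, -0.0115, -0.1411, 0.1629], [0.045, 0.1059, 0.0475, 0.1618, -0.0115, -0.1411, 0.1629]]]}}

```text
time_s: 18.58
ee_pos: [540.9, 266.3, 19.1]
ee_rot: [3.14, -0.001, 1.571]
force: [0.6, 0.5, -0.9]
finger_gap: 53.1
grasp_force: 30.0
```

Run:
```python
from h import *
did([0.045, 0.1059, 0.0475, 0.1618, -0.0115, -0.1411, 0.1629]);st()
for n in("scene","top"):
    _,d=snapshot(n);P=cloud(n,d)
    print(n,[(y,round(float(np.median(P[m][:,2])),1)) for y in range(195,290,10) for m in [(abs(P[...,0]-540)<20)&(abs(P[...,1]-y)<5)&(d>0)&(P[...,2]>-5)&(P[...,2]<50)] if m.sum()>5])
    for sx in(520,540,560):
        m=(abs(P[...,0]-sx)<6)&(abs(P[...,1]-220)<12)&(d>0)&(P[...,2]<50);print(sx,np.round(np.median(P[m][:,2]),1) if m.any() else None)
```

```text
18.58 ee [540.9 266.3  19.1] err [0.9 0.3 1.1] rot [179.9  -0.   90. ] F [ 0.6  0.5 -0.9] M [-0.03  0.05 -0.03] gap 53.1 gf 30.0 q [ 0.44  0.68  1.77 -0.    0.69  0.44]
scene [(225, 25.6), (235, 25.6), (245, 25.4), (255, 25.5), (265, 25.4), (275, 25.0)]
520 None
540 26.0
560 -771.5
top [(195, 0.2)]
520 None
540 None
560 None
```

>>> {"api": "carry_out", "payload": {"plan": [[[0.045, 0, 0, 0.002, 0, 0, 0], [0.045, 0, 0, 0.004, 0, 0, 0], [0.045, 0, 0, 0.005, 0, 0, 0], [0.045, 0, 0, 0.0055, 0, 0, 0], [0.045, 0, 0, 0.006, 0, 0, 0], [0.045, 0, 0, 0.006, 0, 0, 0], [0.045, 0, 0, 0.006, 0, 0, 0]]]}}

```text
time_s: 19.27
ee_pos: [540.0, 266.0, 12.0]
ee_rot: [-3.141, 0.0, 1.571]
force: [-0.1, -0.0, -0.7]
finger_gap: 53.6
grasp_force: 30.0
```

>>> {"api": "carry_out", "payload": {"plan": [[[0.045, 0, 0, 0.0004, 0, 0, 0], [0.045, 0, 0, 0.0008, 0, 0, 0], [0.045, 0, 0, 0.0008, 0, 0, 0], [0.045, 0, 0, 0.0008, 0, 0, 0]]]}}

```text
time_s: 19.6
ee_pos: [540.1, 266.1, 11.6]
ee_rot: [3.142, -0.0, 1.571]
force: [-1.9, -0.1, 5.2]
finger_gap: 54.0
grasp_force: 30.0
```

Run:
```python
from h import *
did([0,0,0,.006,0,0,0]);did([0,0,0,.0008,0,0,0]);st();p,r=cmd()
c=BC+18*bx;R=rot(YAW,0)
row(.066,p+[0,0,120],r);row(0,np.r_[c,140],R);row(0,np.r_[c,90],R)
```

```text
19.6 ee [540.1 266.1  11.6] err [0.  0.1 0.4] rot [180.  -0.  90.] F [-1.9 -0.1  5.2] M [-0.11  0.52 -0.06] gap 54.0 gf 30.0 q [0.44 0.69 1.77 0.   0.68 0.44]
[0.066, -0.0, -0.0, -0.12, 0.0, 0.0, 0.0]
[0, -0.1771, -0.019, -0.1288, -0.0, 0.0, -0.1632]
[0, -0.1771, -0.019, -0.0788, -0.0, 0.0, -0.1632]
```

>>> {"api": "carry_out", "payload": {"plan": [[[0.056, 0, 0, 0, 0, 0, 0], [0.06, 0, 0, 0, 0, 0, 0], [0.066, 0, 0, 0, 0, 0, 0], [0.066, 0, 0, 0, 0, 0, 0], [0.066, 0, 0, -0.01, 0, 0, 0], [0.066, 0, 0, -0.03, 0, 0, 0], [0.066, 0, 0, -0.06, 0, 0, 0], [0.05, 0, 0, -0.1, 0, 0, 0], [0.0, 0, 0, -0.135, 0, 0, 0], [0, -0.035, -0.004, -0.135, 0, 0, -0.05], [0, -0.075, -0.008, -0.135, 0, 0, -0.1], [0, -0.115, -0.013, -0.135, 0, 0, -0.14], [0, -0.15, -0.016, -0.135, 0, 0, -0.1632], [0, -0.1771, -0.019, -0.1288, 0, 0, -0.1632], [0, -0.1771, -0.019, -0.1288, 0, 0, -0.1632], [0, -0.1771, -0.019, -0.1, 0, 0, -0.1632], [0, -0.1771, -0.019, -0.0838, 0, 0, -0.1632], [0, -0.1771, -0.019, -0.0788, 0, 0, -0.1632], [0, -0.1771, -0.019, -0.0788, 0, 0, -0.1632], [0, -0.1771, -0.019, -0.0788, 0, 0, -0.1632]]]}}

```text
time_s: 21.27
ee_pos: [521.4, 89.4, 90.5]
ee_rot: [3.141, 0.0, 1.734]
force: [0.3, 0.3, 0.6]
finger_gap: 0.9
grasp_force: 0.0
```

Run:
```python
from h import *
did([0, -0.1771, -0.019, -0.0788, 0, 0, -0.1632]);st()
x,d=snapshot("scene");y,d2=snapshot("top")
a=cv2.resize(x[150:270,240:400],None,fx=2.5,fy=2.5,interpolation=cv2.INTER_CUBIC)
b=cv2.resize(y[160:280,220:380],None,fx=2.5,fy=2.5,interpolation=cv2.INTER_CUBIC)
cv2.imwrite("pics/btn.png",np.hstack([a,b])[:,:,::-1])
```

```text
21.27 ee [521.4  89.4  90.5] err [0.4 0.5 0.5] rot [180.    0.   99.4] F [0.3 0.3 0.6] M [-0.08  0.09 -0.02] gap 0.9 gf 0.0 q [ 0.15  0.48  1.92  0.    0.74 -0.02]
```

View pics/btn.png

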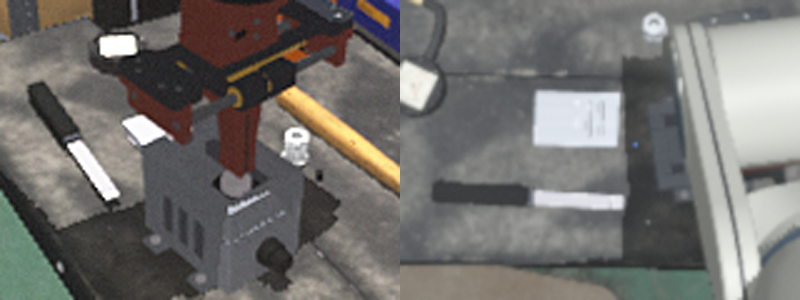

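The cover at (577,118) and the lever at (530,195) both lie flat on the bench. The closed fingers stand over the button at (238,185). Now I press down.

>>> {"api": "carry_out", "payload": {"plan": [[[0, 0, 0, 0.006, 0, 0, 0], [0, 0, 0, 0.009, 0, 0, 0], [0, 0, 0, 0.011, 0, 0, 0], [0, 0, 0, 0.0125, 0, 0, 0], [0, 0, 0, 0.0135, 0, 0, 0], [0, 0, 0, 0.0145, 0, 0, 0], [0, 0, 0, 0.0145, 0, 0, 0], [0, 0, 0, 0.0145, 0, 0, 0]]]}}

```text
time_s: 22.03
ee_pos: [521.4, 89.1, 75.8]
ee_rot: [3.141, -0.0, 1.734]
force: [1.0, 2.8, 4.7]
finger_gap: 0.2
grasp_force: 2.3
```

>>> {"api": "carry_out", "payload": {"plan": [[[0, 0, 0, 0.0005, 0, 0, 0], [0, 0, 0, 0.001, 0, 0, 0], [0, 0, 0, 0.001, 0, 0, 0], [0, 0, 0, 0.001, 0, 0, 0]]]}}

```text
time_s: 22.37
ee_pos: [521.4, 89.1, 75.2]
ee_rot: [3.141, -0.0, 1.734]
force: [-0.9, 2.3, 10.9]
finger_gap: 0.4
grasp_force: 5.4
```

>>> {"api": "carry_out", "payload": {"plan": [[[0, 0, 0, 0.0005, 0, 0, 0], [0, 0, 0, 0.001, 0, 0, 0], [0, 0, 0, 0.001, 0, 0, 0], [0, 0, 0, 0.001, 0, 0, 0]]]}}

```text
time_s: 22.7
ee_pos: [521.5, 89.1, 75.1]
ee_rot: [3.14, -0.0, 1.734]
force: [-3.3, 1.7, 20.4]
finger_gap: 0.3
grasp_force: 10.1
```

The force has risen to 20 N with no more travel, so the button is fully down. I now lift off.

>>> {"api": "carry_out", "payload": {"plan": [[[0, 0, 0, -0.004, 0, 0, 0], [0, 0, 0, -0.01, 0, 0, 0], [0, 0, 0, -0.02, 0, 0, 0], [0, 0, 0, -0.05, 0, 0, 0], [0, 0, 0, -0.09, 0, 0, 0], [0, 0, 0, -0.12, 0, 0, 0], [0, 0.02, -0.1, -0.13, 0, 0, 0], [0, 0.02, -0.1, -0.13, 0, 0, 0], [0, 0.02, -0.1, -0.13, 0, 0, 0], [0, 0.02, -0.1, -0.13, 0, 0, 0], [0, 0.02, -0.1, -0.13, 0, 0, 0], [0, 0.02, -0.1, -0.13, 0, 0, 0]]]}}

```text
time_s: 23.7
ee_pos: [420.1, 92.4, 203.9]
ee_rot: [3.14, 0.0, 1.734]
force: [-0.3, 0.0, 0.6]
finger_gap: 0.4
grasp_force: 0.0
```

Run:
```python
from h import *
s=read_state();print(s['time_s'],s['ee_pos'],s['force'])
c=BC+18*bx;K=np.load("scene0.npz");T=np.load("top0.npz")
for n,o in(("scene",K),("top",T)):
    x,d=snapshot(n);P=cloud(n,d)
    m=(np.hypot(P[...,0]-c[0],P[...,1]-c[1])<8)&(d>0)&(P[...,2]<100);print(n,"button",round(float(np.median(P[m][:,2])),1) if m.any() else None)
    m=(abs(P[...,0]-540)<24)&(abs(P[...,1]-240)<38)&(d>0)&(P[...,2]<60);print("cover",np.percentile(P[m][:,2],[5,50,95]) if m.any() else None)
    m=(abs(P[...,0]-455)<25)&(P[...,1]>180)&(P[...,1]<390)&(d>0)&(P[...,2]>6)&(P[...,2]<60);print("lever",cv2.minAreaRect(P[m][:,:2].astype(np.float32)),P[m][:,2].max())
    for nm,(lo,hi) in dict(gauge=((530,340),(640,470)),nut=((615,140),(660,185)),spanner=((380,-120),(470,60))).items():
        for im,dd in((o['p'],o['d']),(x,d)):
            Q=cloud(n,dd);m=(dd>0)&np.all((Q[...,:2]>lo)&(Q[...,:2]<hi),-1)&(Q[...,2]>5)&(Q[...,2]<45);print(nm,np.round(Q[m].mean(0),1) if m.any() else None,m.sum(),end=' ')
    print()
```

```text
23.7 [420.06089923  92.39135714 203.93789455] [-0.34670494  0.0354232   0.56687727]
scene button 80.5
cover [-884.0634611    15.76336547   19.20039427]
lever ((460.32952880859375, 282.4538269042969), (187.47055053710938, 20.633840560913086), 88.6550521850586) 25.860056866643628
gauge [576.  402.3  17.6] 446 gauge [596.9 385.8  14.5] 130 nut [632.7 158.5  21.7] 119 nut [632.8 158.4  21.4] 119 spanner [422.1 -59.5   6.7] 280 spanner [422.3 -61.1   6.8] 274 
top button None
cover [14.93750062 17.44141179 20.1503188 ]
lever ((461.8452453613281, 283.872802734375), (188.89894104003906, 20.6638126373291), 88.02163696289062) 28.337610198479293
gauge [577.3 402.2  18.5] 609 gauge [577.3 401.9  18.4] 609 nut [634.7 162.5  21.4] 83 nut [634.7 162.6  23.5] 72 spanner [423.3 -58.3   7.4] 157 spanner None 0
```

```bash
python3 -c "
from workcell import *
print(sign_off())"
```

```text
the job is handed in; nothing more can be done
None
```

The job is done and handed in at about 24 s: I prised the cover up past its catches with the lever and laid the cover and lever flat on the worktop. The reset button went fully down and came back up. The spanner, the tyre gauge and the wheel nut stayed where they were.

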